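# Fill the empty place in a row of square tubes

## Task

The row of upright square tubes in the welding jig on the robot's left has one empty place. Of the loose pieces standing on the bench to its right, take the one that matches the tubes in the row (square, as thick and as tall as they are) and set it down in the empty place, standing flat on the jig's floor, lined up with the row, and let go of it. Do not drop it, and do not shift or tip the two tubes already in the row.

Things in the scene. Friction and masses are not known exactly. Their poses are not given: they have to be found in the camera images.
- post: The tube to place: upright bright steel square tube, 40 x 40 mm, 90 mm tall, 3 mm wall, open ends, 0.3 kg, loose on the bench. Origin: centre of its underside; z up, x and y square to its faces. Not wanted, standing 85 mm or more away (centres): a square tube only 45 mm tall, a slim one (25 mm wide, 90 tall), a round one (42 mm across, 90 tall).
- empty_place: Free place in the jig, dark 44 mm square. Origin: its centre, on the channel floor 6 mm above the bench, where the post's underside belongs; z up, y along the row, x across it. 10 mm or more free each side of the post along y, to 90 mm tall tubes or a fixed 76 mm end block: no room for fingers there. Along x open but for channel walls, inner faces at +-31 mm, 6 mm thick, 8 mm above its floor.
- neighbour_a: One of the two tubes already in the row: loose, same shape as the post (40 x 40 x 90 mm), standing upright in a place of the jig. Origin: centre of its underside; z up, y along the row. Must not be shifted or tipped.
- neighbour_b: The other tube already in the row: loose, same shape as the post (40 x 40 x 90 mm), standing upright in a place of the jig. Origin: centre of its underside; z up, y along the row. Must not be shifted or tipped.
Mind the look-alikes: they are no part of the job. What is shaped like the neighbour_a but green or orange is not meant.

How it is judged (in metres and radians):
At the end, for the whole second after the job is handed in: The post stands on the channel floor in the empty place: within 13 mm of its centre along and across the row, 5 mm in height, upright within 5 degrees, lined up within 15 degrees, at rest; both neighbours at rest, upright within 5 degrees and within 12 mm of where they were (x of post in the frame of empty_place between -0.013 and 0.013 m and y of post in the frame of empty_place between -0.013 and 0.013 m and z of post in the frame of empty_place between -0.005 and 0.005 m and angle between each of post, neighbour_a, neighbour_b's own z axis and vertical below 0.09 rad and (angle between the x axis of post and the x axis of empty_place, either way round below 0.26 rad or angle between the x axis of post and the y axis of empty_place, either way round below 0.26 rad) and linear speed of each of post, neighbour_a, neighbour_b below 0.02 m/s and distance of each of neighbour_a, neighbour_b from where it was at the start of the episode below 0.012 m); the robot touches nothing.
It fails at once if a tube already in the row is shifted more than 15 mm or tipped more than 15 degrees (distance of any of neighbour_a, neighbour_b from where it was at the start of the episode above 0.015 m or angle between any of neighbour_a, neighbour_b's own z axis and vertical above 0.26 rad).
It fails at once if the post is dropped: it moves faster than 0.65 m/s (a fall of about 20 mm) while the fingers do not hold it (linear speed of post above 0.65 m/s and contact force between post and the fingers below 0.5 N).
It also fails if it takes over 40 s, if anything falls off the work surface, if the arm or the gripper's body presses on something with over 40 N, if the wrist force passes 120 N, or if a joint passes its speed limit or range.

## Robot

A 7-joint arm with a two-finger parallel gripper is mounted at the origin on the work surface. World frame = base frame: x ahead of the robot, y to its left, z up, the work surface at z = 0. Lengths are in mm, angles in rad, forces in N, time in s.
With the tool pointing down it reaches from about 400 to 875 mm from the base axis. Payload 4.4 kg.
Tool frame: the origin (TCP) lies at the very end of the fingers, on their centre line; the grasp point (between the pads) lies 19 mm behind it; z points along the fingers, y is the line along which they close (so a half turn about z gives the same grasp; the last joint's range is limited). The gripper opens to 85 mm and grips with 20 to 120 N. Pads are 22 mm wide; open, the fingers measure 114 mm over their backs; the gripper's body (76 mm by 85 mm) begins 54 mm behind the grasp point. The pads swing forward as they close: fully open they stand 13 mm farther back than shut.
Start: joints at [1.061, 0.628, 0.038, 1.517, -0.027, 0.996, -0.02], TCP at [279.122, -587.034, 231.313] pointing down, gripper open.
Joint ranges: [-3.06, 3.06], [-0.37, 2.12], [-1.25, 1.32], [0.18, 2.47], [-1.1, 4.24], [0.23, 1.98], [-2.94, 2.94]. Speed limits (rad/s): [2.57, 2.57, 3.14, 3.14, 3.14, 3.14, 3.14].

## Interface

Orientations are given as [roll, pitch, yaw] about the fixed x, y, z axes, in that order (R = Rz(yaw) Ry(pitch) Rx(roll)).
In Python, from cell import read_state, get_image, camera_info, finish_job gives the robot as it stands.
- The arm moves only by the tool play_rows, never from a script. Its argument "deltas" is one flat list of numbers, 7 for each row, row after row: the shift along the tool's x, y, z in mm, then the turn, a rotation vector about the tool's x, y, z in rad, then the opening, from 0 (shut) to 1 (fully open). In form: [dx, dy, dz, ax, ay, az, grip, dx, dy, dz, ax, ay, az, grip, ...]. A call has 1 to 10 rows; each row is the pose to reach, as a shift and turn from the pose commanded when the call began, along the tool's axes at that moment; what a row does not reach only later rows make up. A row lasts 1/8 s, in which the tool goes at most 62.5 mm and 10.7 degrees, less where a joint would pass 70% of its speed; a pose out of reach is approached as far as the arm can. A call with a gripper value outside its range is refused whole. The fingers move at their own pace and stop on an object; the grip force is fixed at half the most. Time passes only in rows, so rows that repeat a pose let the fingers close. It gives the time, the measured TCP pose, the force, the opening and the grip force at its end, in the units of the state.
- read_state(): the state, without advancing time (a new reading comes with each control period).
- get_image(name): name is "scene" or "top"; returns the picture (480x640x3 uint8, red, green, blue); there is no depth.
- camera_info(name): a dict with "fx", "fy", "cx", "cy" (pixels), "distortion" ([k1, k2, p1, p2, k3] as OpenCV has them; the pictures are not rectified), "T" (4x4, takes a point from camera to world coordinates). Camera axes: x right, y down, z forward; pixel columns grow to the right and rows downward; lengths in mm; the calibration is good to about 2 mm. A picture is of the moment at which its call begins. camera_info takes no time and is no camera call.
- finish_job(): hands the job in; it is judged then, once.
The state is a dict: "clock": time; "qpos": joint angles; "qd": joint speeds; "tau": joint torques, N m; "eef_pos": TCP position; "tool_rot": TCP orientation; "force": force on the tool from outside, world axes, zero at the start; "torque": the same for the moment, N m; "width": finger opening in mm; "gripper_force": force on a finger pad.
Only numpy, scipy, OpenCV 4.12 (cv2) and the standard library are available. Lean on these libraries where they do the work, as an engineer would, in place of code of your own. Each camera call takes 0.05 s, during which the arm holds its last target. There are 200 camera calls.

## Working session

There is one attempt and no reset: what is moved stays moved. The work goes in short steps, Python scripts to look and compute and a tool call to move; the robot and the scene stay as the last step left them, time stands still between calls to the robot, and variables do not carry over. Pictures are saved under pics/ and viewed, at most 10 in all, crops included, and the job is handed in when it is done.

Besides the shell and the picture viewer there is one more tool, called after "Call:" as name(argument=value, ...) on one line, values as JSON. play_rows: Moves the arm, as the interface text tells. Its arguments: {"type":"object","properties":{"deltas":{"type":"array"}},"required":["deltas"]}

```bash
mkdir -p pics
python3 - <<'E'
from cell import *
import cv2
for n in("scene","top"):
    cv2.imwrite(f"pics/{n}0.png",get_image(n)[:,:,::-1]); c=camera_info(n); print(n,c)
s=read_state();print(s)
E
```

```text
scene {'fx': 513.8710368154644, 'fy': 513.8710368154644, 'cx': 323.93650856885034, 'cy': 235.96364054367717, 'distortion': array([-0.07790825,  0.        ,  0.        ,  0.        ,  0.        ]), 'T': array([[-4.01141708e-01,  6.07646307e-01, -6.85456998e-01,
         1.15775124e+03],
       [ 9.15882757e-01,  2.78825053e-01, -2.88817184e-01,
         2.88875674e+02],
       [ 1.56238885e-02, -7.43654863e-01, -6.68381132e-01,
         6.10982910e+02],
       [ 0.00000000e+00,  0.00000000e+00,  0.00000000e+00,
         1.00000000e+00]])}
top {'fx': 458.64376922102383, 'fy': 458.64376922102383, 'cx': 311.01651133282195, 'cy': 236.92532928821632, 'distortion': array([-0.08463554,  0.        ,  0.        ,  0.        ,  0.        ]), 'T': array([[ 2.11596935e-02, -9.96955933e-01,  7.50408833e-02,
         4.87946734e+02],
       [-9.99725123e-01, -2.03409156e-02,  1.16587206e-02,
         3.42657412e+01],
       [-1.00968304e-02, -7.52669512e-02, -9.97112301e-01,
         7.89124629e+02],
       [ 0.00000000e+00,  0.00000000e+00,  0.00000000e+00,
         1.00000000e+00]])}
{'clock': 0.1, 'qpos': array([ 1.0612003 ,  0.62925945,  0.03845518,  1.51824576, -0.02697719,
        0.9962746 , -0.01997524]), 'qd': array([ 7.50178640e-04, -2.00076711e-03, -5.07918328e-04, -2.08620106e-03,
        4.55162214e-04,  5.35947591e-04,  1.72977084e-05]), 'tau': array([ 3.91624999e-03, -5.64521527e+01,  1.23047121e+00, -1.93971598e+01,
        1.11960791e-02,  5.37731830e-03,  1.95263347e-06]), 'eef_pos': array([ 278.87610789, -586.53823747,  230.48457329]), 'tool_rot': array([-3.13992426e+00,  4.15874941e-05,  4.43825305e-01]), 'force': array([ 0.19920555, -0.6525608 ,  0.11018477]), 'torque': array([-0.02382715,  0.03419955, -0.01490088]), 'gripper_force': 0.0, 'width': 85.60848231291253}
```

View pics/top0.png

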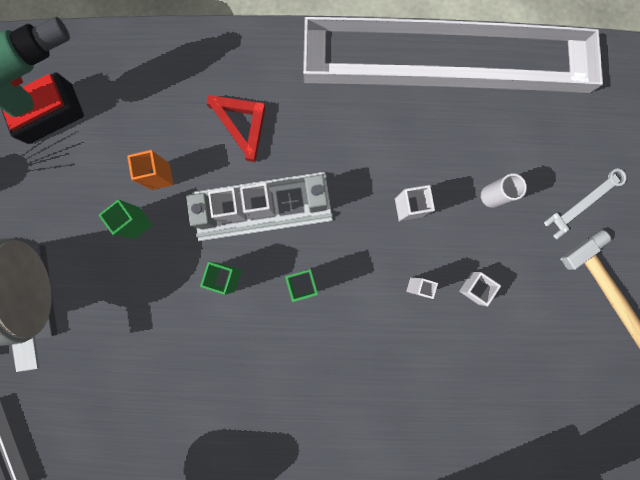

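View pics/scene0.png

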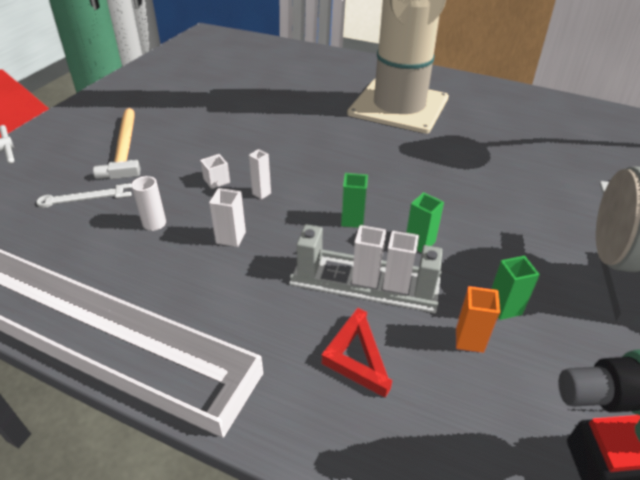

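The loose candidates, in top-image pixels:
- Square tall at (415,203)
- Round at (503,190)
- Slim at (422,287)
- Short square at (481,289)

The post should be the one at (415,203), which is (228,218) in the scene view: square, and about as thick and tall as the row tubes. I'll confirm that in an enlarged crop.

Run:
```python
import cv2,numpy as np
i=cv2.imread("pics/top0.png")
a=cv2.resize(i[165:245,180:340],None,fx=5,fy=5,interpolation=cv2.INTER_CUBIC)
b=cv2.resize(i[175:235,380:540][:, :160],None,fx=5,fy=5,interpolation=cv2.INTER_CUBIC)[:200]
cv2.imwrite("pics/c1.png",np.vstack([a,b]))
```

```text
(no output)
```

View pics/c1.png

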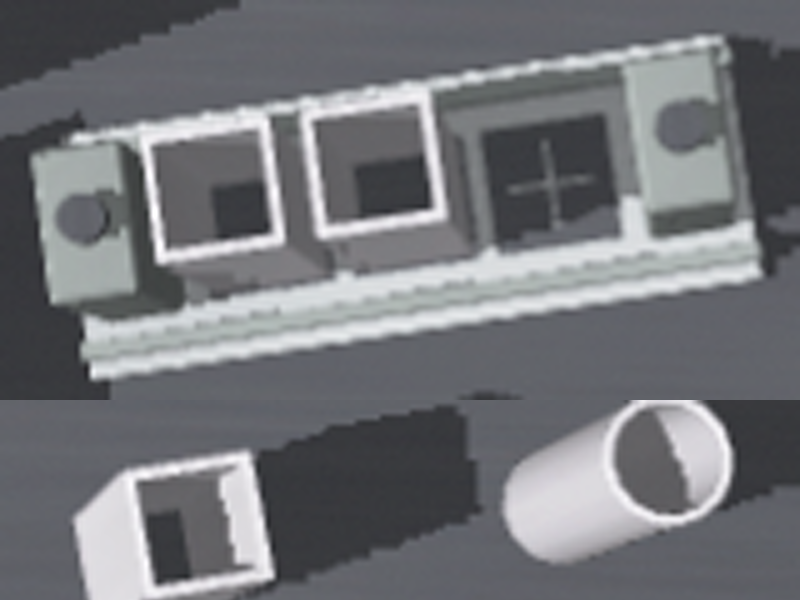

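The crop confirms it: the piece at (415,203) is square with a top the same size as the row tubes, next to the round tube. The empty place with its cross is at (290,201.8). Next I'll turn these into positions.

```bash
cat > h.py <<'E'
import numpy as np,cv2
from cell import *
def ray(n,p,z):
    c=camera_info(n);K=np.array([[c['fx'],0,c['cx']],[0,c['fy'],c['cy']],[0,0,1]])
    u=cv2.undistortPoints(np.array(p,float).reshape(-1,1,2),K,c['distortion']).reshape(-1,2)
    T=c['T'];d=np.c_[u,np.ones(len(u))]@T[:3,:3].T;o=T[:3,3]
    return (o+d*((z-o[2])/d[:,2])[:,None])[:,:2]
def crop(p,ox,oy,s=5): return (np.array(p,float)+.5)/s-.5+[ox,oy]
def quad(w):
    e=np.roll(w,-1,0)-w; a=np.degrees(np.arctan2(e[:,1],e[:,0]))
    return w.mean(0).round(1),np.linalg.norm(e,axis=1).round(1),(a%90).round(1)
E
python3 - <<'E'
from h import *
for k,q,z,o in [("place",[(483,130),(607,115),(623,235),(495,250)],6,(180,165)),
 ("n1",[(142,128),(268,118),(283,238),(158,262)],96,(180,165)),
 ("n2",[(302,112),(432,88),(445,213),(318,238)],96,(180,165)),
 ("post",[(128,70),(250,53),(272,180),(147,198)],90,(380,175))]:
    print(k,*quad(ray("top",crop(q,*o),z)))
print(ray("top",crop([(549,184)],180,165),6))
w=ray("top",crop([(75,137),(720,40)],180,165),14);print("wall",w,np.degrees(np.arctan2(*(w[0]-w[1])))) 
# scene check: post top corners
print(ray("scene",[(228,195)],90),ray("scene",[(337,272)],6))
E
```

```text
place [608.1  81. ] [43.2 42.2 44.4 42. ] [8.  8.8 7.8 7.2]
n1 [591.2 179.8] [39.1 37.5 39.1 41.9] [ 5.5  9.1 11.9  9.1]
n2 [599.4 130.3] [40.6 38.9 39.6 39.4] [11.5  7.6 12.3  9.2]
post [ 601.7 -123.6] [38.5 40.1 39.3 40.2] [9.3 9.7 9.4 8.6]
[[607.54791209  81.99502171]]
wall [[619.79987707 245.52952453]
 [657.36685375  24.08598238]] -9.628322493655848
[[ 596.67467511 -122.11400964]] [[609.16127636  82.25010153]]
```

Two estimates of the empty place agree: the direct one (608,81) and the row pitch extrapolated (607.6,80.8). The post is at (601.5,-123.5), yaw 9.3°, and the jig's yaw is about 9.4°. The tool yaw should be 99.4°, so it closes across the row.

Call:
play_rows(deltas=[49,-28,6,0,0,-0.129,1,98,-56,12,0,0,-0.258,1,147,-84,18,0,0,-0.387,1,196,-112,24,0,0,-0.516,1,245,-140,30,0,0,-0.645,1,294,-168,36,0,0,-0.774,1,343,-196,42,0,0,-0.903,1,392,-224,48,0,0,-1.032,1,441,-252,54,0,0,-1.161,1,490,-280,60,0,0,-1.291,1])

```text
clock: 1.35
eef_pos: [602.1, -122.4, 170.8]
tool_rot: [-3.141, 0.0, 1.739]
force: [1.2, -0.2, 0.2]
width: 85.2
gripper_force: 0.0
```

Call:
play_rows(deltas=[0,0,0,0,0,0,1,0,0,0,0,0,0,1,0,0,0,0,0,0,1])

```text
clock: 1.72
eef_pos: [600.5, -125.9, 171.2]
tool_rot: [-3.14, 0.001, 1.732]
force: [0.5, -0.8, 0.0]
width: 85.5
gripper_force: 0.0
```

Run:
```python
from h import *
i=get_image("scene")[:,:,::-1]
cv2.imwrite("pics/s1.png",cv2.resize(i[60:300,80:400],None,fx=2.5,fy=2.5))
s=read_state();print(s['eef_pos'],s['tool_rot'],s['qpos'])
```

```text
[ 600.64069661 -125.78114674  171.35225598] [-3.14086938e+00  9.88597259e-04  1.73177324e+00] [ 0.34337794  0.65767164 -0.29790084  1.67854088  0.2443414   0.84248852
  0.10144677]
```

View pics/s1.png

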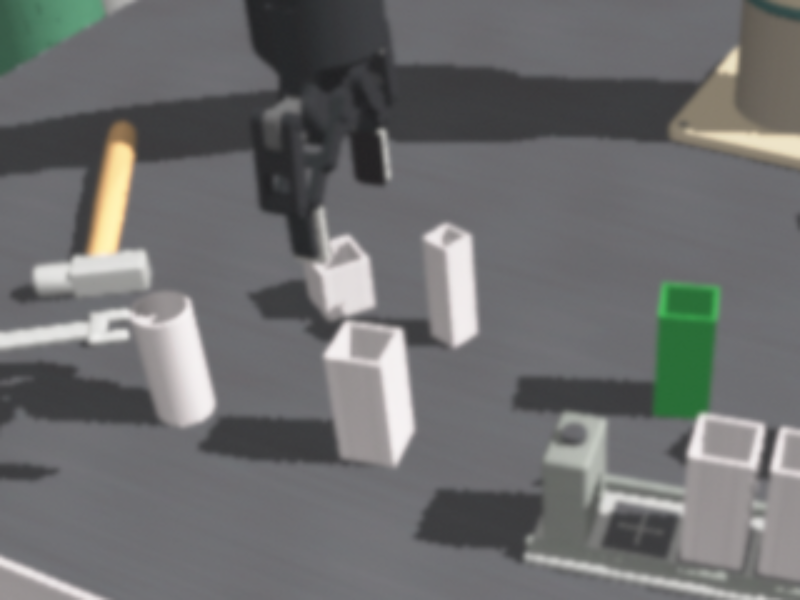

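The gripper hovers over the tall square tube, whose top in the crop is at about (366,343); nothing stands between the fingers' path and the post. I'll go down to TCP z≈40 and close.

Call:
play_rows(deltas=[1,1,40,0,0,0,1,2,1,80,0,0,0,1,2,1,110,0,0,0,1,2,1,131,0,0,0,1,2,1,131,0,0,0,1,2,1,131,0,0,0,0.6,2,1,131,0,0,0,0.4,2,1,131,0,0,0,0,2,1,131,0,0,0,0,2,1,131,0,0,0,0])

```text
clock: 3.02
eef_pos: [602.6, -121.9, 41.5]
tool_rot: [3.14, 0.001, 1.735]
force: [-1.5, 0.0, 5.8]
width: 39.6
gripper_force: 59.9
```

Call:
play_rows(deltas=[0,0,0,0,0,0,0,0,0,0,0,0,0,0,0,0,0,0,0,0,0,0,0,0,0,0,0,0])

```text
clock: 3.52
eef_pos: [602.6, -121.9, 41.5]
tool_rot: [3.14, 0.001, 1.734]
force: [-1.2, -0.1, 4.7]
width: 39.3
gripper_force: 59.9
```

Call:
play_rows(deltas=[0,0,-20,0,0,0,0,0,0,-55,0,0,0,0,0,0,-95,0,0,0,0,0,0,-120,0,0,0,0,25,5,-125,0,0,0,0,65,12,-125,0,0,0,0,105,20,-125,0,0,0,0,145,28,-125,0,0,0,0,180,34,-125,0,0,0,0,201,38,-125,0,0,0,0])

```text
clock: 4.78
eef_pos: [606.5, 85.5, 166.2]
tool_rot: [3.141, -0.001, 1.737]
force: [-0.7, -1.1, -3.0]
width: 39.6
gripper_force: 60.9
```

Call:
play_rows(deltas=[0,0,0,0,0,0,0,0,0,0,0,0,0,0,0,0,0,0,0,0,0,0,0,0,0,0,0,0])

```text
clock: 5.28
eef_pos: [606.9, 81.4, 165.3]
tool_rot: [-3.141, 0.001, 1.733]
force: [-0.0, -0.4, -1.9]
width: 38.9
gripper_force: 60.9
```

Run:
```python
from h import *
i=get_image("scene")[:,:,::-1]
cv2.imwrite("pics/s2.png",cv2.resize(i[120:320,250:470],None,fx=3,fy=3,interpolation=cv2.INTER_CUBIC))
s=read_state();print(s['eef_pos'],s['tool_rot'],s['width'])
```

```text
[606.8604016   81.79341786 165.29669964] [-3.14145268e+00  3.24746965e-04  1.73330948e+00] 39.26621508441031
```

View pics/s2.png

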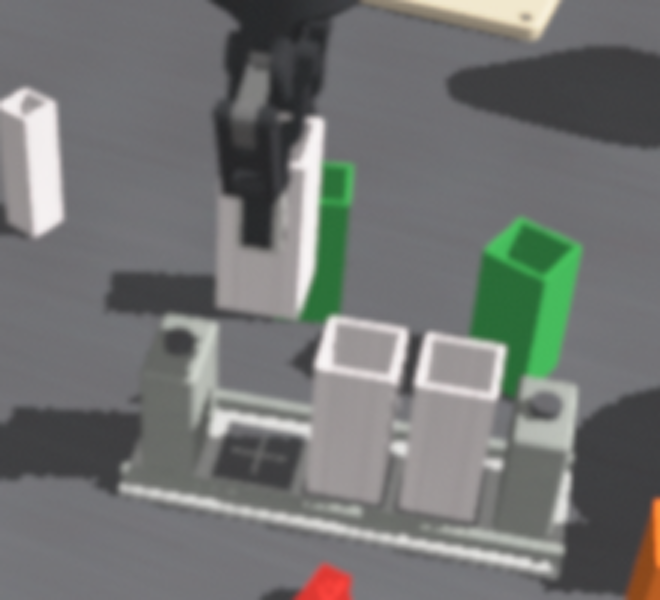

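The post hangs upright in the gripper, with its underside corners at crop (218,305), (298,318) and (317,275), behind and above the empty place (cross at (260,455)). I'll check the alignment against the place with this camera alone.

Run:
```python
from h import *
f=lambda q,z:ray("scene",crop(q,250,120,3),z)
b=f([(218,305),(298,318),(317,275)],124);print("post bottom",b,(b[0]+b[2])/2)
print("cross",f([(260,455)],6))
print("n2",*quad(f([(328,318),(409,326),(396,379),(312,370)],96)))
```

```text
post bottom [[629.95122084  63.45221347]
 [622.65240667 102.55887637]
 [588.0188968   99.09584003]] [608.98505882  81.27402675]
cross [[608.21381502  80.67334782]]
n2 [599.8 129.2] [41.5 41.  41.5 40.6] [16.1  9.6 15.6  9.5]
```

Both agree within 1 mm, so I'll lower it straight down 118 mm, slowing towards the end.

Call:
play_rows(deltas=[0,0,20,0,0,0,0,0,0,45,0,0,0,0,0,0,68,0,0,0,0,0,0,88,0,0,0,0,0,0,102,0,0,0,0,0,0,110,0,0,0,0,0,0,113,0,0,0,0,0,0,115,0,0,0,0,0,0,115,0,0,0,0,0,0,115,0,0,0,0])

```text
clock: 6.58
eef_pos: [607.1, 82.9, 50.7]
tool_rot: [3.141, -0.0, 1.735]
force: [-0.3, 0.3, -2.3]
width: 39.5
gripper_force: 60.9
```

Call:
play_rows(deltas=[0,0,1,0,0,0,0,0,0,2,0,0,0,0,0,0,3,0,0,0,0,0,0,3,0,0,0,0,0,0,3,0,0,0,0])

```text
clock: 7.2
eef_pos: [606.8, 82.9, 47.6]
tool_rot: [3.141, 0.0, 1.735]
force: [-1.7, -0.7, 2.5]
width: 39.3
gripper_force: 61.1
```

The force rose from -2.3 to +2.5 N, so the post is resting on the floor. Releasing.

Call:
play_rows(deltas=[0,0,0.5,0,0,0,0,0,0,0.5,0,0,0,0.5,0,0,0.5,0,0,0,0.7,0,0,0.5,0,0,0,1,0,0,0.5,0,0,0,1,0,0,0.5,0,0,0,1,0,0,0.5,0,0,0,1])

```text
clock: 8.07
eef_pos: [606.8, 82.9, 46.8]
tool_rot: [3.142, -0.0, 1.735]
force: [-0.8, 0.4, -0.6]
width: 85.6
gripper_force: 0.0
```

Call:
play_rows(deltas=[0,0,-15,0,0,0,1,0,0,-45,0,0,0,1,0,0,-85,0,0,0,1,0,0,-130,0,0,0,1,-40,-20,-150,0,0,0,1,-90,-50,-150,0,0,0,1,-140,-90,-150,0,0,0,1,-190,-120,-150,0,0,0,1,-190,-120,-150,0,0,0,1,-190,-120,-150,0,0,0,1])

```text
clock: 9.32
eef_pos: [520.0, -123.7, 197.8]
tool_rot: [3.14, -0.0, 1.734]
force: [0.1, -0.0, 0.6]
width: 85.5
gripper_force: 0.0
```

Run:
```python
from h import *
i=get_image("top")[:,:,::-1]; j=get_image("scene")[:,:,::-1]
a=cv2.resize(i[165:245,180:340],None,fx=5,fy=5,interpolation=cv2.INTER_CUBIC)
b=cv2.resize(j[220:320,270:470],None,fx=2,fy=2,interpolation=cv2.INTER_CUBIC)
b=cv2.copyMakeBorder(b,0,0,0,400,cv2.BORDER_CONSTANT)
cv2.imwrite("pics/f.png",np.vstack([a,b]))
s=read_state();print(s['eef_pos'],s['force'])
```

```text
[ 520.3306314  -122.30432979  197.42804006] [ 0.10417245  0.85643881 -0.02722567]
```

View pics/f.png

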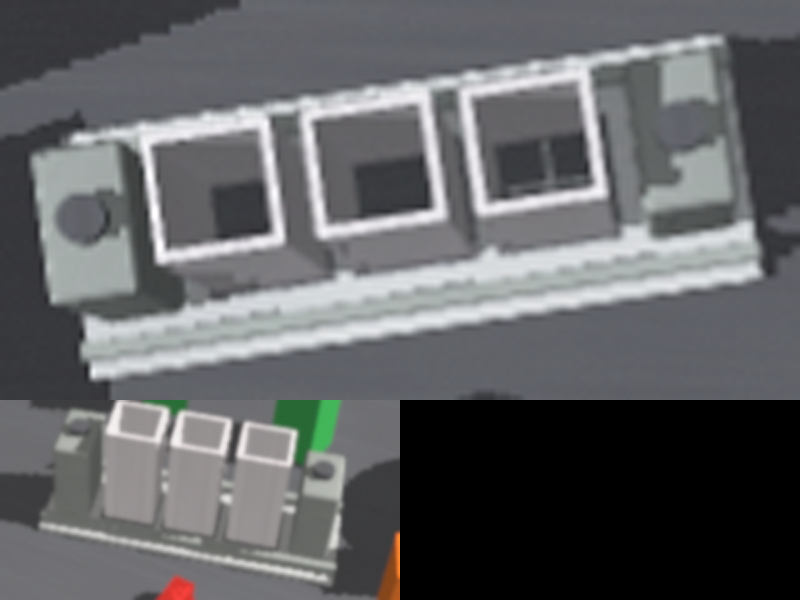

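The post stands upright in line with the row, its top centred near crop (533,140). The neighbours haven't moved: their top corners are still at (142,128) and (302,112). The gripper is clear, so I'm handing in.

```bash
python3 -c "
from cell import *
print(finish_job())"
```

```text
the job is handed in; nothing more can be done
None
```

The matching tube stands upright in the empty place, lined up with the row and released; both neighbours look unmoved in the final picture, and I handed the job in at about 9.5 s (the hand-in returned no verdict).

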